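Start the stirrer under the conical flask

TASK

Select the stirring place on which the conical flask stands by pressing the round key in front of it well down with the fingertips and letting it come back up; then press the long start key at the right-hand end of the key row (as the robot sees it) the same way, and withdraw. Press gently, do not press the other two round keys, and leave all the glassware standing where it is.

Things in the scene. Friction and masses are not known exactly. Their poses are not given: they have to be found in the camera images.
- stirrer: fixed white stirrer housing, 300 mm (its x) by 520 mm (its y), 70 mm high, its keys in a row along the edge nearest the robot (its -x side); origin at the centre of its underside, z up, its x points away from the robot when square, its y to the left. It stands at varying spots on the bench, turned by up to 0.25 rad
- key_left (a joint): the key of the left place: round grey push key, 30 mm across, its flat top 12 mm above the housing's top when up; value 0 m = up, grows as it is pressed down, 0.008 = bottomed; a spring brings it back (1 N to start, about 3 N at 4 mm, 5 N at the bottom); it counts as pressed beyond half travel
- top_left (a point): centre of the top face of the left place's round key (moves with it); 150 mm nearer the robot (along the housing's -x) than the centre of its place
- place_left (a point): centre of the left place's round plate (112 mm across, 3 mm proud of the housing), on which one vessel stands
- key_mid (a joint): the key of the mid place: round grey push key, 30 mm across, its flat top 12 mm above the housing's top when up; value 0 m = up, grows as it is pressed down, 0.008 = bottomed; a spring brings it back (1 N to start, about 3 N at 4 mm, 5 N at the bottom); it counts as pressed beyond half travel
- top_mid (a point): centre of the top face of the mid place's round key (moves with it); 150 mm nearer the robot (along the housing's -x) than the centre of its place
- place_mid (a point): centre of the mid place's round plate (112 mm across, 3 mm proud of the housing), on which one vessel stands
- key_right (a joint): the key of the right place: round grey push key, 30 mm across, its flat top 12 mm above the housing's top when up; value 0 m = up, grows as it is pressed down, 0.008 = bottomed; a spring brings it back (1 N to start, about 3 N at 4 mm, 5 N at the bottom); it counts as pressed beyond half travel
- top_right (a point): centre of the top face of the right place's round key (moves with it); 150 mm nearer the robot (along the housing's -x) than the centre of its place
- place_right (a point): centre of the right place's round plate (112 mm across, 3 mm proud of the housing), on which one vessel stands
- start_key (a joint): the start key: long grey bar key, 64 mm (along the housing's x) by 24 mm, at the right-hand (-y) end of the key row; same top height, travel, spring and values as the round keys
- top_start (a point): centre of the top face of the long start key (moves with it)
- flask_centre (a point): the conical flask, half-way up its axis: clear glass, 84 mm wide at the foot, narrowing to a 34 mm neck, 142 mm high; stands loose within 6 mm of the centre of one of the three places, any of them
- beaker_centre (a point): straight-sided open glass beaker, 72 mm across, 95 mm high, point half-way up its axis; stands loose on another place
- bottle_centre (a point): straight glass jar with a screw cap and a paper band, 68 mm across, 135 mm high, point half-way up its axis; stands loose on the remaining place
- volumetric_centre (a point): amber round-bellied flask with a long thin neck, 72 mm across, 210 mm high, point half-way up its axis; stands loose on the bench to the right of the stirrer, not part of the job
There are look-alikes about, which are no part of the job. Of the things that look like the part that bears volumetric_centre, the smaller one is meant.

How it is judged:
On the way, in this order (a step that is already met when the one before it is completed fails the run):
1. the round key in front of the conical flask is pressed beyond half its travel, the start key being up (((horizontal distance between flask_centre and place_left below 0.04 m and value of joint key_left above 0.004 m) or (horizontal distance between flask_centre and place_mid below 0.04 m and value of joint key_mid above 0.004 m) or (horizontal distance between flask_centre and place_right below 0.04 m and value of joint key_right above 0.004 m)) and value of joint start_key below 0.0015 m), for 0.1 s.
2. it is let up again (value of joint each of key_left, key_mid, key_right below 0.0015 m), for 0.1 s.
3. the long start key is pressed beyond half its travel, with the round keys up (all of step 2 and value of joint start_key above 0.004 m), for 0.1 s.
At the end, for the whole second after the job is handed in: after the presses in that order, all four keys are up again (within 1.5 mm) and every vessel stands upright (within 0.1 rad) within 10 mm of where it was (all of step 2 and value of joint start_key below 0.0015 m and distance of each of flask_centre, beaker_centre, bottle_centre, volumetric_centre from where it was at the start of the episode below 0.01 m and angle between each of flask_centre, beaker_centre, bottle_centre, volumetric_centre's own z axis and vertical below 0.1 rad); the robot touches nothing.
It fails at once if the round key of a place without the conical flask is pressed (more than 2 mm) ((not (horizontal distance between flask_centre and place_left below 0.04 m) and value of joint key_left above 0.002 m) or (not (horizontal distance between flask_centre and place_mid below 0.04 m) and value of joint key_mid above 0.002 m) or (not (horizontal distance between flask_centre and place_right below 0.04 m) and value of joint key_right above 0.002 m)).
It fails at once if a vessel is shifted, lifted or knocked (moves more than 10 mm) (distance of any of flask_centre, beaker_centre, bottle_centre, volumetric_centre from where it was at the start of the episode above 0.01 m).
It fails at once if the stirrer or its keys are pushed hard (over 25 N) (contact force between any of the fingers, the arm and stirrer above 25 N).
It also fails if it takes over 48 s, if anything falls off the work surface, if the arm or the gripper's body presses on something with over 40 N, if the wrist force passes 120 N, or if a joint passes its speed limit or range.

ROBOT

A 6-joint arm with a two-finger parallel gripper is mounted at the origin on the work surface. World frame = base frame: x ahead of the robot, y to its left, z up, the work surface at z = 0. Lengths are in m, angles in rad, forces in N, time in s.
With the tool pointing down it reaches from about 0.325 to 0.9 m from the base axis. Payload 6.1 kg.
Tool frame: the origin (TCP) lies midway between the tips of the shut fingers; the grasp point (between the pads) lies 19 mm behind it; z points along the fingers, y is the line along which they close (so a half turn about z gives the same grasp; the last joint's range is limited). The gripper opens to 85 mm and grips with 20 to 120 N. Pads are 22 mm wide; open, the fingers measure 114 mm over their backs; the gripper's body (76 mm by 85 mm) begins 54 mm behind the grasp point. The pads swing forward as they close: fully open they stand 13 mm farther back than shut.
Start: joints at [-1.364, 0.22, 1.526, -0, 1.395, -0.126], TCP at [0.204, -0.591, 0.191] pointing down, gripper open.
Joint ranges: [-2.98, 2.98], [-0.91, 2.08], [0.09, 2.57], [-1.24, 4.39], [0.2, 2.65], [-2.68, 2.68]. Speed limits (rad/s): [2.57, 2.57, 3.01, 3.14, 3.14, 3.14].

INTERFACE

Orientations are given as [roll, pitch, yaw] about the fixed x, y, z axes, in that order (R = Rz(yaw) Ry(pitch) Rx(roll)).
In Python, from plant import movep, move_l, set_joints, gripper_to, hold, inverse_kinematics, observe, get_image, get_calibration, Unreachable, job_done gives the robot as it stands. Calls block until the motion is done:
- movep(position, orientation): joint-space move of the TCP to a pose.
- move_l(position, feed=0.15, rotation=None, max_force=None): straight line of the TCP; rotation=None keeps the orientation; feed is the mean speed in m/s. With max_force (N) it stops when the force on the tool has changed by that much, and returns True; else False.
- set_joints(angles): joint-space move.
- gripper_to(opening, f_grip=None): finger opening in m; f_grip is the grip in N (None keeps the last); returns when the fingers have stopped.
- hold(seconds).
- inverse_kinematics(position, orientation): joint angles nearest the present ones, or None.
- observe(): the state.
- get_image(name): name is "scene" or "top" or "wrist"; returns (picture, depth): 400x640x3 uint8, red, green, blue; 400x640 float32, m along the optical axis (not along the pixel's ray), 0 where there is no reading.
- get_calibration(name): a dict with "intrinsics" (3x3 intrinsics, pixels), "world_from_camera" (4x4, takes a point from camera to world coordinates). Camera axes: x right, y down, z forward; pixel columns grow to the right and rows downward; lengths in m; the calibration is good to about 2 mm. A picture is of the moment at which its call begins: read the wrist's pose just before it. get_calibration takes no time and is no camera call; for the wrist camera it gives the pose at the moment of the call.
A pose or a line that the arm cannot do raises Unreachable and nothing moves.
- job_done(): hands the job in; it is judged then, once.
The state is a dict: "time_s": time; "q": joint angles; "joint_velocities": joint speeds; "joint_torque": joint torques, N m; "eef_pos": TCP position; "tcp_rot": TCP orientation; "ft_force": force on the tool from outside, world axes, zero at the start; "torque": the same for the moment, N m; "opening": finger opening in m; "grasp_force": force on a finger pad.
Only numpy, scipy, OpenCV 4.12 (cv2) and the standard library are available. Lean on these libraries where they do the work, as an engineer would, in place of code of your own. Each camera call takes 0.05 s, during which the arm holds its last target. There are 200 camera calls.

## Working session

There is one attempt and no reset: what is moved stays moved. The work goes in short steps, each a Python script; the robot and the scene stay as the last script left them, time stands still between calls to the robot, and variables do not carry over. Pictures are saved under pics/ and viewed, at most 10 in all, crops included, and the job is handed in when it is done.

```bash
mkdir -p pics; python3 - <<'E'
from plant import *
import cv2,numpy as np
for n in("scene","top"):
    im,d=get_image(n); c=get_calibration(n)
    np.savez(f"pics/{n}.npz",im=im,d=d,K=c["intrinsics"],T=c["world_from_camera"])
    cv2.imwrite(f"pics/{n}.png",im[:,:,::-1]); print(n,c["world_from_camera"].round(3).tolist())
print(observe()["time_s"])
E
```

```text
scene [[0.393, 0.648, -0.653, 1.423], [0.92, -0.279, 0.277, -0.501], [-0.002, -0.709, -0.705, 1.027], [0.0, 0.0, 0.0, 1.0]]
top [[0.006, -0.988, 0.152, 0.402], [-1.0, -0.002, 0.023, -0.15], [-0.023, -0.152, -0.988, 1.25], [0.0, 0.0, 0.0, 1.0]]
0.1
```

View pics/scene.png

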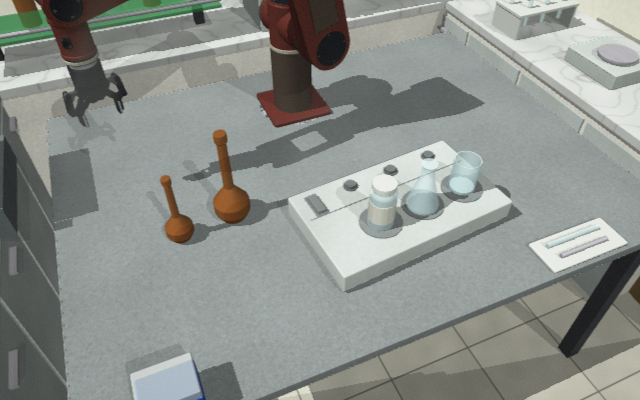

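View pics/top.png

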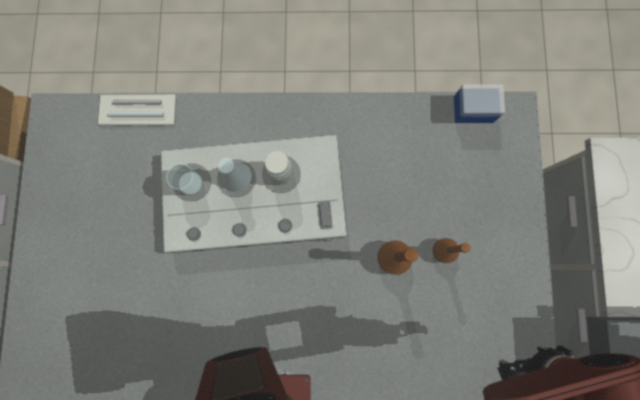

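The top view shows the housing at about (162–345, 137–250). On it, left to right as the robot sees it, are the beaker (188,181), the conical flask (235,177) and the screw-cap jar (278,168). The round keys are at about (193,234), (239,230) and (285,225), and the start key is at (325,214). There are two amber flasks, at (395,257) (larger) and (446,250) (smaller). The smaller one is the one meant, but I'll keep clear of both. Next I'll measure the keys and confirm the flask in a crop.

```bash
cat > h.py <<'E'
import numpy as np,cv2
def load(n):
    z=np.load(f"pics/{n}.npz"); return z["im"],z["d"],z["K"],z["T"]
def cloud(d,K,T):
    v,u=np.indices(d.shape); p=np.stack([(u-K[0,2])/K[0,0]*d,(v-K[1,2])/K[1,1]*d,d],-1)
    return p@T[:3,:3].T+T[:3,3]
def ray_z(uv,z,K,T):
    r=T[:3,:3]@np.linalg.inv(K)@np.array([uv[0],uv[1],1.]); return T[:3,3]+r*(z-T[2,3])/r[2]
E
python3 - <<'E'
from h import *
seeds={"top":dict(L=(193,234),M=(239,230),R=(285,225),S=(325,214)),"scene":dict(L=(428,155),M=(390,170),R=(350,185),S=(317,205))}
for n in seeds:
    im,d,K,T=load(n); P=cloud(d,K,T); g=im.mean(-1)
    box=(slice(140,250),slice(160,345)) if n=="top" else (slice(140,290),slice(290,510))
    z=P[box][...,2].ravel(); zz=z[(z>.06)&(z<.1)]; h,e=np.histogram(zz,40); print(n,"housing z",e[h.argmax()])
    for k,(u,v) in seeds[n].items():
        m=np.zeros(g.shape,bool); m[v-18:v+19,u-18:u+19]=1
        m&=g<145; c,lab,st,cen=cv2.connectedComponentsWithStats(m.astype(np.uint8))
        i=1+st[1:,4].argmax(); uv=cen[i]
        print(k,uv.round(1),st[i],"->",ray_z(uv,.080,K,T).round(4),"depth med",np.median(P[lab==i],0).round(4))
im,_,_,_=load("scene"); a=im[130:300,280:520]; b=load("top")[0][125:265,145:360]
a=cv2.resize(a,(600,425),interpolation=cv2.INTER_CUBIC); cv2.imwrite("pics/crop.png",a[:,:,::-1])
cv2.imwrite("pics/crop2.png",cv2.resize(b,None,fx=3.5,fy=3.5,interpolation=cv2.INTER_CUBIC)[:,:,::-1])
E
```

```text
top housing z 0.0700230355063926
L [193.3 233.7] [186 227  15  14 163] -> [0.4934 0.2283 0.08  ] depth med [0.4931 0.2278 0.0805]
M [239.1 229.4] [232 223  15  14 172] -> [0.5059 0.0992 0.08  ] depth med [0.5065 0.0989 0.0803]
R [284.8 225.3] [278 218  15  15 169] -> [ 0.5178 -0.0294  0.08  ] depth med [ 0.5184 -0.0298  0.0791]
S [324.3 214.3] [317 200  15  29 366] -> [ 0.5493 -0.1403  0.08  ] depth med [ 0.5497 -0.1395  0.0788]
scene housing z 0.06900243937497547
L [427.2 154.7] [421 151  14   8  81] -> [0.4988 0.2233 0.08  ] depth med [0.4977 0.2231 0.0805]
M [390.4 170.1] [384 165  14  11 114] -> [0.5156 0.0943 0.08  ] depth med [0.5142 0.096  0.0782]
R [350.2 185.5] [343 180  15  11 121] -> [ 0.5279 -0.0349  0.08  ] depth med [ 0.5262 -0.0341  0.0784]
S [317.2 205.4] [305 195  25  22 268] -> [ 0.5621 -0.1457  0.08  ] depth med [ 0.5624 -0.1457  0.0793]
```

View pics/crop.png

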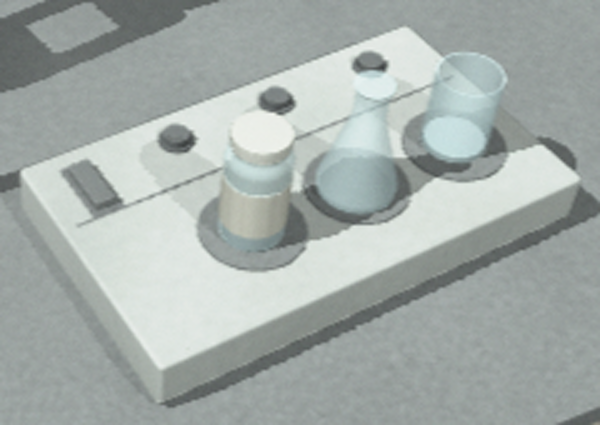

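View pics/crop2.png

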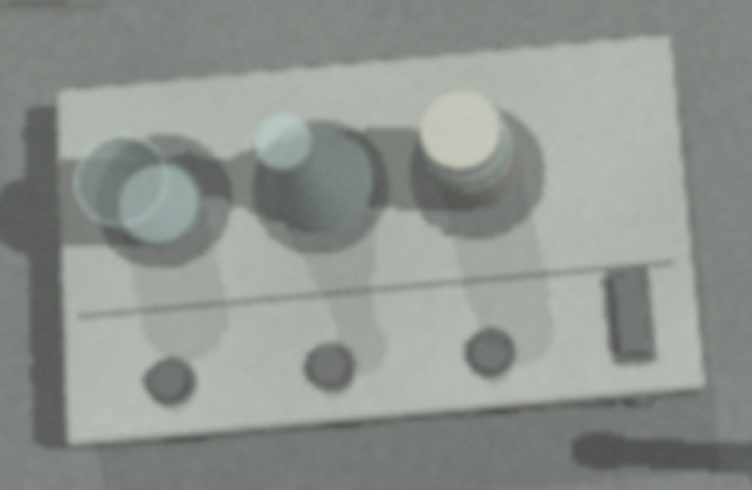

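The crops agree: the conical flask stands on the **mid** place, tapering to its neck at crop (375,85), with the beaker on the left and the capped jar on the right. So I need key_mid, then the start key. The scene camera's key centroids are biased by the key walls it sees, so I'll use the top view and check it from the wrist.

```bash
python3 - <<'E'
from plant import *
import cv2,numpy as np
from h import *
o=observe(); print(o["tcp_rot"])
p=o["eef_pos"]; gripper_to(0.0,20)
move_l([p[0],p[1],.42],feed=.3)
yaw=0.0944
best=None
for y in (yaw,yaw+np.pi/2,yaw-np.pi/2,yaw+np.pi):
    q=inverse_kinematics([.5065,.0985,.40],[np.pi,0,y])
    print(y,None if q is None else np.round(q,2))
    if q is not None:
        c=abs(q[5]); best=min(best,(c,y)) if best else (c,y)
y=best[1]; print("yaw",y)
movep([.5065,.0985,.40],[np.pi,0,y]); move_l([.5065,.0985,.20],feed=.2)
c=get_calibration("wrist"); im,d=get_image("wrist")
np.savez("pics/wrist.npz",im=im,d=d,K=c["intrinsics"],T=c["world_from_camera"]); cv2.imwrite("pics/wrist.png",im[:,:,::-1])
P=cloud(d,c["intrinsics"],c["world_from_camera"])
m=((P[...,2]>.077)&(P[...,2]<.087)&(im.mean(-1)<145)&(P[...,0]<.62)).astype(np.uint8)
n,lab,st,cen=cv2.connectedComponentsWithStats(m)
for i in range(1,n):
    if st[i,4]>150: print(cen[i].round(),st[i],P[lab==i].mean(0).round(4),ray_z(cen[i],.082,c["intrinsics"],c["world_from_camera"]).round(4))
o=observe(); print(o["time_s"],o["eef_pos"],o["tcp_rot"],o["opening"],o["ft_force"])
E
```

```text
[-3.13980987e+00 -2.00175438e-04  3.32820872e-01]
0.0944 [ 0.04 -0.09  1.47 -0.    1.76  1.52]
1.6651963267948966 [ 0.04 -0.09  1.47  0.    1.76 -0.06]
-1.4763963267948965 None
3.235992653589793 [ 0.04 -0.09  1.47  0.    1.76 -1.63]
yaw 1.6651963267948966
[450.  33.] [444   0  16  62 256] [0.6094 0.2371 0.0819] [0.6093 0.2373 0.082 ]
[315.  30.] [ 298   11   36   39 1067] [0.4961 0.2289 0.0816] [0.4961 0.2289 0.082 ]
[316. 179.] [301 164  30  31 733] [0.5083 0.1004 0.0815] [0.5083 0.1005 0.082 ]
5.6333 [0.50757741 0.09849862 0.20164941] [3.13881457e+00 1.63729489e-04 1.66507668e+00] 0.00012201474752620382 [0.88190365 0.04038981 0.75620226]
```

View pics/wrist.png

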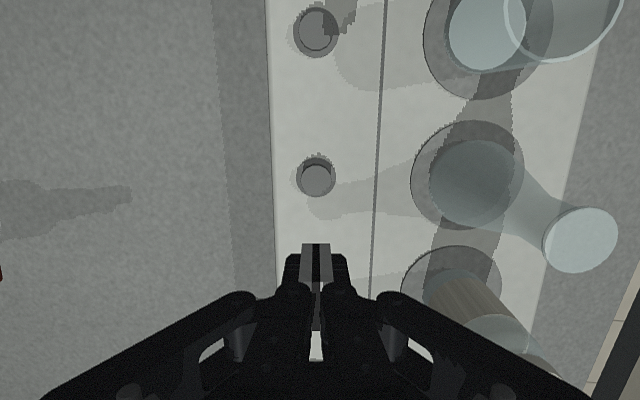

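The wrist view shows the mid key at (316,179), with the flask directly beside it at (470,180), and puts the key at (0.508, 0.100). That agrees with the top view to within 2 mm. I'll press it in small steps under force supervision.

```bash
cat > press.py <<'E'
from plant import *
def press(x,y,up=.13):
    move_l([x,y,.092],feed=.12); hold(.3); o=observe(); f0=o["ft_force"][2]; print("start",o["eef_pos"].round(4),f0.round(2))
    z=.086
    while z>.0715:
        hit=move_l([x,y,z],feed=.02,max_force=9); hold(.1); o=observe(); df=o["ft_force"][2]-f0
        print(round(z,4),o["eef_pos"].round(4),df.round(2),hit)
        if hit or df>4.6: break
        z-=.0015
    hold(.4); o=observe(); print("held",o["eef_pos"].round(4),(o["ft_force"]-0)[2]-f0)
    move_l([x,y,up],feed=.1); hold(.2); print("t",observe()["time_s"])
E
python3 -c "
from press import *
press(.5078,.0997)"
```

```text
start [0.5082 0.0997 0.0926] 0.3
0.086 [0.5078 0.0997 0.086 ] -0.64 False
0.0845 [0.5078 0.0997 0.0845] -0.75 False
0.083 [0.5078 0.0997 0.083 ] -0.92 False
0.0815 [0.5078 0.0997 0.0815] -0.21 False
0.08 [0.5078 0.0997 0.08  ] -0.68 False
0.0785 [0.5078 0.0997 0.0785] -0.19 False
0.077 [0.5078 0.0997 0.077 ] -0.08 False
0.0755 [0.5078 0.0997 0.0755] -0.43 False
0.074 [0.5078 0.0997 0.074 ] -0.61 False
0.0725 [0.5078 0.0997 0.0725] -0.52 False
held [0.5078 0.0997 0.0725] -0.6563433088156099
t 12.0083
```

The force never rose even at z = 0.0725, so I can't assume the key was pressed. I'll look from close by, with the tips held low over the key.

```bash
python3 - <<'E'
from plant import *
from h import *
move_l([.5078,.0997,.0755],feed=.1); hold(.3); o=observe(); print(o["ft_force"].round(2),o["torque"].round(3),o["eef_pos"].round(4))
r=[]
for n in("wrist","scene"):
    c=get_calibration(n); im,d=get_image(n); np.savez(f"pics/{n}2.npz",im=im,d=d,K=c["intrinsics"],T=c["world_from_camera"])
    a=im[100:320,180:460] if n=="wrist" else im[90:225,310:480]
    r.append(cv2.resize(a,(400,314),interpolation=cv2.INTER_CUBIC))
cv2.imwrite("pics/low.png",np.hstack(r)[:,:,::-1])
E
```

```text
[-0.16 -0.19  1.09] [ 0.001  0.04  -0.007] [0.5083 0.0997 0.0762]
```

View pics/low.png

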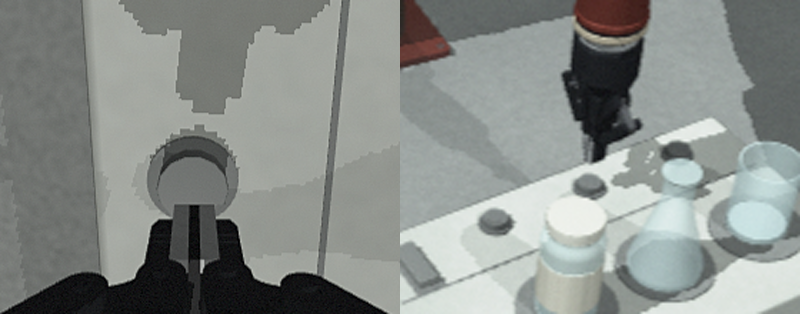

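```bash
python3 - <<'E'
from h import *
im,d,K,T=load("scene2"); P=cloud(d,K,T)
# crop coords -> full: u=310+(cu-400)*170/400 ; v=90+cv*135/314
for v in range(148,176,2):
    print(v,[(u,int(im[v,u].mean()),P[v,u].round(3).tolist()) for u in (390,393,396)])
im,d,K,T=load("wrist2"); P=cloud(d,K,T)
print("tip pixels expected", end=" ")
Ti=np.linalg.inv(T); p=Ti@[.5083,.0997,.0762,1]; print((K@p[:3]/p[2])[:2])
for v in range(225,275,4): print(v,[(u,int(im[v,u].mean()),P[v,u].round(3).tolist()) for u in (307,325)])
E
```

```text
148 [(390, 71, [0.503, 0.093, 0.15]), (393, 22, [0.522, 0.09, 0.165]), (396, 31, [0.535, 0.09, 0.175])]
150 [(390, 77, [0.51, 0.089, 0.149]), (393, 22, [0.52, 0.092, 0.156]), (396, 32, [0.537, 0.09, 0.169])]
152 [(390, 106, [0.513, 0.088, 0.145]), (393, 27, [0.518, 0.094, 0.146]), (396, 25, [0.54, 0.089, 0.165])]
154 [(390, 115, [0.515, 0.087, 0.139]), (393, 29, [0.522, 0.092, 0.143]), (396, 20, [0.523, 0.101, 0.141])]
156 [(390, 135, [0.513, 0.089, 0.131]), (393, 26, [0.52, 0.094, 0.135]), (396, 24, [0.52, 0.104, 0.131])]
158 [(390, 135, [0.512, 0.091, 0.122]), (393, 26, [0.523, 0.093, 0.13]), (396, 128, [0.52, 0.104, 0.124])]
160 [(390, 169, [0.466, 0.121, 0.069]), (393, 212, [0.474, 0.126, 0.073]), (396, 223, [0.469, 0.14, 0.065])]
162 [(390, 225, [0.477, 0.115, 0.072]), (393, 225, [0.482, 0.122, 0.073]), (396, 225, [0.483, 0.131, 0.071])]
164 [(390, 190, [0.495, 0.104, 0.082]), (393, 224, [0.488, 0.119, 0.072]), (396, 225, [0.489, 0.128, 0.07])]
166 [(390, 132, [0.503, 0.1, 0.083]), (393, 137, [0.506, 0.108, 0.082]), (396, 223, [0.496, 0.124, 0.069])]
168 [(390, 133, [0.51, 0.096
[... 705 characters left out ...]
0.082]), (325, 113, [0.515, 0.097, 0.082])]
241 [(307, 121, [0.505, 0.094, 0.083]), (325, 116, [0.515, 0.095, 0.083])]
245 [(307, 73, [0.504, 0.111, 0.123]), (325, 71, [0.512, 0.112, 0.123])]
249 [(307, 70, [0.504, 0.111, 0.127]), (325, 68, [0.512, 0.112, 0.127])]
253 [(307, 73, [0.504, 0.111, 0.131]), (325, 75, [0.512, 0.112, 0.131])]
257 [(307, 69, [0.504, 0.111, 0.135]), (325, 69, [0.512, 0.111, 0.133])]
261 [(307, 72, [0.505, 0.111, 0.139]), (325, 70, [0.512, 0.111, 0.137])]
265 [(307, 71, [0.505, 0.11, 0.141]), (325, 70, [0.512, 0.111, 0.141])]
269 [(307, 68, [0.505, 0.111, 0.145]), (325, 73, [0.512, 0.111, 0.144])]
273 [(307, 68, [0.505, 0.11, 0.147]), (325, 73, [0.512, 0.112, 0.148])]
```

Both cameras put the visible fingertips at z ≈ 0.121 while the reported TCP is 0.076. The real tips are about 45 mm above the reported TCP, with xy matching, so the key was never touched. I'll descend under force supervision and find contact by feel instead of relying on the reported height.

```bash
cat > press.py <<'E'
from plant import *
import numpy as np
def f(n=4):
    v=[]
    for _ in range(n): hold(.04); v.append(observe()["ft_force"][2])
    return np.mean(v)
def press(x,y,z0=.050,zmin=.020,up=.10,df=4.5):
    move_l([x,y,z0],feed=.12); hold(.3); f0=f(); z=z0; zc=None
    while z>zmin:
        z-=.0015; hit=move_l([x,y,z],feed=.02,max_force=10); a=f()-f0
        print(round(z,4),observe()["eef_pos"].round(4),a.round(2),hit)
        if a>1 and zc is None: zc=z
        if hit or a>df or (zc and zc-z>.0072): break
    hold(.3); print("held",f()-f0)
    move_l([x,y,up],feed=.1); hold(.2); print("up",f()-f0,"t",observe()["time_s"])
E
python3 -c "
from press import *
press(.5078,.0997)"
```

```text
0.0485 [0.5078 0.0997 0.0485] 0.2 False
0.047 [0.5078 0.0997 0.047 ] -0.37 False
0.0455 [0.5078 0.0997 0.0455] -0.44 False
0.044 [0.5078 0.0997 0.044 ] -0.69 False
0.0425 [0.5078 0.0997 0.0425] -0.22 False
0.041 [0.5081 0.0997 0.0412] 1.24 False
0.0395 [0.508  0.0997 0.0396] 1.88 False
0.038 [0.508  0.0997 0.0381] 2.57 False
0.0365 [0.508  0.0997 0.0366] 2.76 False
0.035 [0.508  0.0997 0.0351] 3.53 False
0.0335 [0.508  0.0997 0.0341] 7.92 False
held 8.632039007893573
up -0.38329230149168236 t 20.1583
```

Contact came at reported z ≈ 0.0415. The force then rose like the spring, bottomed 8 mm further down, and dropped back to zero on release, so key_mid was pressed and let up. Next is the start key.

```bash
python3 -c "
from press import *
move_l([.551,-.139,.10],feed=.15)
press(.551,-.139,up=.25)
from h import *
im,d=get_image('top'); im2,d2=get_image('scene')
a=cv2.resize(im[125:290,145:480],(670,330)); b=cv2.resize(im2[120:300,150:520],(540,263))
b=cv2.copyMakeBorder(b,0,0,0,130,0)
cv2.imwrite('pics/end.png',np.vstack([a,b])[:,:,::-1])
o=observe(); print(o['time_s'],o['eef_pos'],o['ft_force'])
# change vs. start in the scene view, on the vessels
i0=load('scene')[0].astype(int); print('scene diff px', [(n,int((abs(i0[s]-im2[s]).max(-1)>40).sum())) for n,s in dict(bottle=np.s_[175:240,360:402],flask=np.s_[155:215,405:440],beaker=np.s_[150:198,448:485],vol=np.s_[175:245,160:196]).items()])
"
```

```text
0.0485 [ 0.551  -0.139   0.0484] 0.03 False
0.047 [ 0.551 -0.139  0.047] -0.11 False
0.0455 [ 0.551  -0.139   0.0455] -0.35 False
0.044 [ 0.551 -0.139  0.044] -0.31 False
0.0425 [ 0.551  -0.139   0.0425] 0.14 False
0.041 [ 0.5512 -0.1391  0.0412] 0.77 False
0.0395 [ 0.5512 -0.1391  0.0397] 1.73 False
0.038 [ 0.5512 -0.1391  0.0381] 2.34 False
0.0365 [ 0.5512 -0.1391  0.0366] 3.58 False
0.035 [ 0.5512 -0.1391  0.0352] 3.6 False
0.0335 [ 0.5512 -0.1391  0.0341] 7.58 False
held 7.737548404702716
up -0.4569898028903579 t 30.6917
30.7917 [ 0.55098999 -0.13900087  0.24999902] [-0.29847316  0.61015145  0.17278681]
scene diff px [('bottle', 100), ('flask', 419), ('beaker', 270), ('vol', 63)]
```

View pics/end.png

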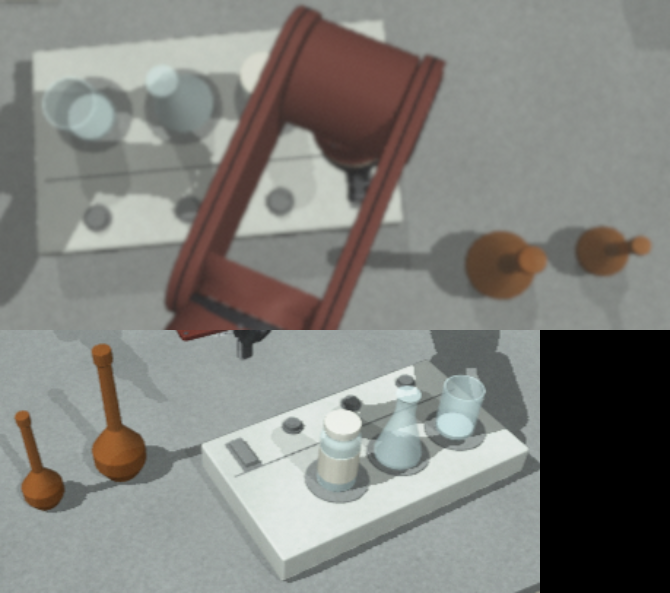

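The start key was pressed to the bottom and let up with the same force profile. In the picture all the vessels stand upright in their places, and the scene differences look like arm shadow. The arm is clear, so I'm handing in.

```bash
python3 -c "
from plant import *
print(job_done())"
```

```text
the job is handed in; nothing more can be done
None
```

I pressed the mid key (the conical flask's place) and then the start key, each to the bottom and released, withdrew the arm with all glassware still standing in place, and handed the job in; no verdict was returned.

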